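# Free the gummed stage clamp and load the slide insert

## Task

The black clamp knob on the imaging microscope's stage is gummed with dried immersion oil: break it loose with a short firm anticlockwise twist and turn it on until its steel tongue is well clear of the recess. Then load the slide insert: hook its thin edge under the steel lip on the far side of the recess and lower the near edge gently until the insert lies flat on the ledge inside the rim. Finally turn the knob back so that the tongue lies straight over the insert's edge again, let go, and leave the other things on the desk where they are.

Things in the scene. Friction and masses are not known exactly. Their poses are not given: they have to be found in the camera images.
- imager: compact inverted imaging microscope, fixed, on either half of the desk and turned a little: white housing 300 (x) x 260 (y) mm, black stage on top 120 mm above the desk, with a rectangular recess for the insert. Origin: centre of its underside; its x points to the far side (lip), -x to the near side (knob)
- seat (a point): centre of the recess, in the imager's axes, on its ledge: 10 mm below the stage top, 110 mm above the desk. At the ledge the recess runs from x = 57 (plain wall under the lip) to -57 mm and y = +-83 mm; the near and side walls are bevelled, 5 mm wider at the top. The seated insert's origin lies here, with a play of 2 mm in x, 3 mm in y
- lip_edge (a point): middle of the free lower edge of the retaining lip: steel bar 110 mm long (y), 6 mm thick, on the stage top at the far side. It overhangs the recess by 8 mm (x = 57 back to 49 mm from the seat); the slot under it, down to the ledge, is 10 mm high. The insert cannot go straight down: it enters tilted, near side up (about 0.25 rad)
- clamp_knob (a joint): clamp knob's angle (rad), vertical axis, anticlockwise from above positive. 0 (start): at its stop, tongue to the lip, 18 mm over the recess; from 1.15 the tongue is clear; stop at 1.9. Stuck at 0: 0.45 to 0.8 N m starts it and it breaks loose at about 0.2 rad (let go sooner, it creeps back); then it turns freely both ways (0.04 N m), staying where left. Grip it firmly, 40 N or more
- knob_grip (a point): on the knob's axis at mid height of its black bar grip, 81 mm from the seat towards -x, 22 mm above the stage top. Bar: 60 mm long, 14 mm wide, 24 mm high (10 to 34 mm above the stage top), along the tongue; under it a hub of 28 mm diameter and the tongue. Turns with the knob: its x axis points along the tongue
- tongue_tip (a point): tip of the steel tongue that turns with the knob: 12 mm wide, 4 mm thick, underside 0.8 mm above the stage top, its tip 42 mm from the knob's axis
- insert: slide insert, 240 g: aluminium plate 110 (x) x 160 (y) x 9 mm carrying four glass slides, lying on the blue pad. Origin: centre of its underside. Its +x edge is stepped down to a thin edge 5 mm thick and 12 mm deep (goes under the lip); the pale label ends of the slides are at -x. In the middle stands a red rib to hold it by: 60 mm long in x, 12 mm thick in y, from 9 to 34 mm above the underside
- rib (a point): centre of the red rib, 21.5 mm above the insert's underside; the insert's centre of mass lies under it within 3 mm, so it hangs level when held here
- thin_edge (a point): middle of the thin edge's lower outer edge, 55 mm from the insert's origin along its +x, at underside height
- pad: blue bench pad 300 x 240 x 3 mm, fixed on the desk, origin at the centre of its underside; the insert starts on it
- oil_bottle: amber dropper bottle, 28 mm diameter, 60 mm tall, standing on the pad beyond the insert; leave alone
- cover_box: blue box of cover glasses, 52 x 77 x 30 mm, on the pad beyond the insert; leave alone
- wash_bottle: white wash bottle, 60 mm diameter, 170 mm tall with its spout, on the left of the desk; leave alone
- tape_dispenser: black tape dispenser, 130 x 62 x 75 mm, far left; leave alone
- mouse: black computer mouse, 105 x 60 x 30 mm, near right; leave alone
- slide_box: dark red slide storage box, 142 x 112 x 36 mm, right of the desk; leave alone
- beaker: glass beaker, 70 mm diameter, 80 mm tall, far right; leave alone

How it is judged (in metres and radians):
On the way, in this order (a step that is already met when the one before it is completed fails the run):
1. the knob is broken loose and its tongue turned clear of the recess (1.15 rad or more) (value of joint clamp_knob above 1.15 rad), for 0.2 s.
2. the insert lies flat on the ledge with its thin edge under the lip (x of thin_edge in the frame of seat above 0.0515 m and z of insert in the frame of seat between -0.0025 and 0.0025 m and horizontal distance between insert and seat below 0.006 m and angle between the z axis of insert and the z axis of imager, either way round below 0.03 rad), for 0.2 s.
3. the tongue is turned back over the insert (within 0.35 rad of straight) (value of joint clamp_knob below 0.35 rad), for 0.2 s.
At the end, for the whole second after the job is handed in: The insert rests flat on the ledge (origin within 6 mm sideways and 2.5 mm in height of the seat, level within 0.03 rad), thin edge under the lip, at rest, and the clamp tongue is back over its near edge, within 0.35 rad of straight (all of step 2 and value of joint clamp_knob below 0.35 rad and linear speed of insert below 0.02 m/s); the robot touches nothing.
It fails at once if the insert is slammed or forced against the microscope (more than 50 N) (contact force between insert and imager above 50 N).
It fails at once if the insert is let fall into the recess instead of being lowered (it tips faster than 3.5 rad/s over the stage, a fall of about 5 mm of its near edge) (horizontal distance between insert and seat below 0.03 m and angular speed of insert above 3.5 rad/s).
It fails at once if another thing on the desk is moved by more than 30 mm (distance of any of oil_bottle, cover_box, wash_bottle, tape_dispenser, mouse, slide_box, beaker from where it was at the start of the episode above 0.03 m).
It also fails if it takes over 72 s, if anything falls off the work surface, if the arm or the gripper's body presses on something with over 40 N, if the wrist force passes 120 N, or if a joint passes its speed limit or range.

## Robot

A 6-joint arm with a two-finger parallel gripper is mounted at the origin on the work surface. World frame = base frame: x ahead of the robot, y to its left, z up, the work surface at z = 0. Lengths are in mm, angles in rad, forces in N, time in s.
With the tool pointing down it reaches from about 400 to 925 mm from the base axis. Payload 12.5 kg.
Tool frame: the origin (TCP) lies midway between the tips of the shut fingers; the grasp point (between the pads) lies 19 mm behind it; z points along the fingers, y is the line along which they close (so a half turn about z gives the same grasp; the last joint's range is limited). The gripper opens to 95 mm and grips with 3 to 60 N. Pads are 20 mm wide; open, the fingers measure 119 mm over their backs; the gripper's body (75 mm by 180 mm) begins 59 mm behind the grasp point.
Start: joints at [1.17, 0.491, 1.559, -0, 1.092, -0.106], TCP at [181.576, 598.061, 214.661] pointing down, gripper open.
Joint ranges: [-3.1, 3.1], [-0.84, 2.19], [0.05, 2.79], [-1.13, 4.28], [0.06, 2.93], [-2.69, 2.69]. Speed limits (rad/s): [2.22, 2.22, 2.79, 3.14, 3.14, 3.14].

## Interface

Orientations are given as [roll, pitch, yaw] about the fixed x, y, z axes, in that order (R = Rz(yaw) Ry(pitch) Rx(roll)).
In Python, from cell import * gives the robot as it stands.
- The arm moves only by the tool servo_tool, never from a script. Its argument "moves" is one flat list of numbers, 5 for each row, row after row: the shift along the world's x, y, z as a fraction of full scale, then the turn about the world's z as a fraction of full scale, then the opening, from 0 (shut) to 1 (fully open). A call has 1 to 12 rows; each row is the pose to reach, as a shift and turn from the pose commanded when the call began, turning the shorter way round; what a row does not reach only later rows make up. Full scale, the value 1, is 400 mm for a shift and 180 degrees for a turn. A row lasts 1/12 s, in which the tool goes at most 41.7 mm and 7.16 degrees, less where a joint would pass 70% of its speed; a pose out of reach is approached as far as the arm can. A call with a number of a shift or a turn outside -1 to 1 is refused whole. A call with a gripper value outside its range is refused whole. The fingers move at their own pace and stop on an object; the grip force is fixed at half the most. Time passes only in rows, so rows that repeat a pose let the fingers close. It gives the time, the measured TCP pose, the force, the opening and the grip force at its end, in the units of the state.
- state(): the state, without advancing time (a new reading comes with each control period).
- read_camera(name): name is "scene" or "top"; returns (picture, depth): 400x640x3 uint8, blue, green, red; 400x640 float32, mm along the optical axis (not along the pixel's ray), 0 where there is no reading.
- get_calibration(name): a dict with "K" (3x3 intrinsics, pixels), "R" (3x3) and "t" (3): a world point X has camera coordinates R X + t. Camera axes: x right, y down, z forward; pixel columns grow to the right and rows downward; lengths in mm; the calibration is good to about 2 mm. A picture is of the moment at which its call begins. get_calibration takes no time and is no camera call.
- job_done(): hands the job in; it is judged then, once.
The state is a dict: "t": time; "joints": joint angles; "qvel": joint speeds; "tau": joint torques, N m; "eef_pos": TCP position; "tcp_rot": TCP orientation; "ft_force": force on the tool from outside, world axes, zero at the start; "moment": the same for the moment, N m; "opening": opening from 0.0 (shut) to 1.0 (fully open); "grip_force": force on a finger pad.
Only numpy, scipy, OpenCV 4.12 (cv2) and the standard library are available. Lean on these libraries where they do the work, as an engineer would, in place of code of your own. Each camera call takes 0.05 s, during which the arm holds its last target. There are 200 camera calls.

## Working session

There is one attempt and no reset: what is moved stays moved. The work goes in short steps, Python scripts to look and compute and a tool call to move; the robot and the scene stay as the last step left them, time stands still between calls to the robot, and variables do not carry over. Pictures are saved under pics/ and viewed, at most 10 in all, crops included, and the job is handed in when it is done.

Besides the shell and the picture viewer there is one more tool, called after "Call:" by a JSON object that holds its "fn" and its "kwargs", one argument or row to a line. servo_tool: Moves the arm, as the interface text tells. Its arguments: {"type":"object","properties":{"moves":{"type":"array"}},"required":["moves"]}

```bash
ls; mkdir -p pics; python3 - <<'E'
from cell import *
import cv2,numpy as np
for n in("scene","top"):
    p,d=read_camera(n);c=get_calibration(n)
    cv2.imwrite(f"pics/{n}0.png",p);np.savez(f"{n}0.npz",p=p,d=d,**c)
    print(n,np.round(c["K"],1).tolist(),np.round(-c["R"].T@c["t"]).tolist(),np.round(c["R"],2).tolist())
print(state())
E
```

```text
pics
scene [[391.8, 0.0, 317.2], [0.0, 391.8, 193.6], [0.0, 0.0, 1.0]] [1104.0, -984.0, 912.0] [[0.85, 0.53, -0.0], [0.3, -0.49, -0.82], [-0.43, 0.7, -0.57]]
top [[417.9, 0.0, 319.1], [0.0, 417.9, 203.5], [0.0, 0.0, 1.0]] [322.0, 18.0, 1445.0] [[0.01, -1.0, 0.01], [-0.99, -0.01, -0.12], [0.12, -0.01, -0.99]]
{'t': 0.1, 'joints': array([ 1.17040901e+00,  4.91509032e-01,  1.55936305e+00,  1.58471657e-06,
        1.09171456e+00, -1.05601510e-01]), 'qvel': array([ 3.79355245e-04, -2.02192326e-03,  8.20355747e-05, -2.60441650e-04,
        2.54389684e-03, -1.11049242e-05]), 'tau': array([ 3.18152815e-03, -6.13630342e+01, -2.58607382e+01,  6.93941535e-02,
        4.71383147e-02, -4.95396807e-05]), 'eef_pos': array([181.48241851, 597.8560456 , 214.1228981 ]), 'tcp_rot': array([-3.14060435e+00, -1.06169076e-04,  2.84680606e+00]), 'ft_force': array([ 0.4219285 , -0.2343718 , -0.38072589]), 'moment': array([-0.00134067, -0.00141154, -0.03208161]), 'grip_force': 0.0, 'opening': 1.000282166467577}
```

```bash
sleep 1
```

```text
(no output)
```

View pics/top0.png

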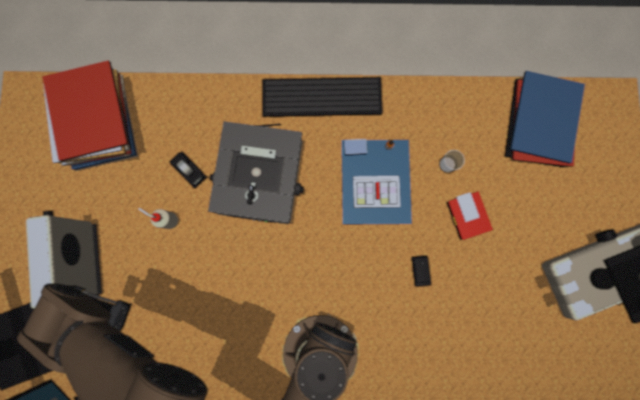

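View pics/scene0.png

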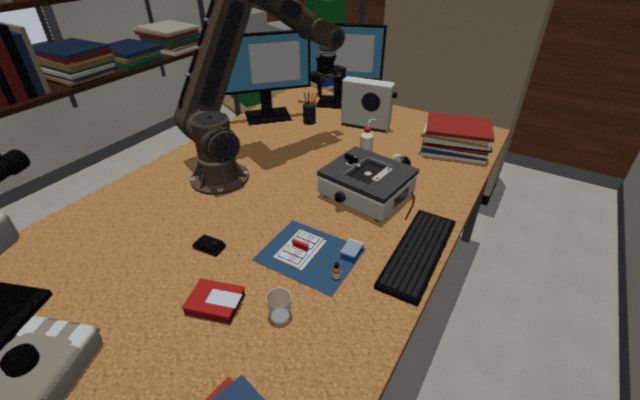

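The top view shows the imager at about (257,172), with the lip at (258,152) and the knob at (252,193). The insert is on the pad at (377,191), rib at (378,190). Next I'll measure on enlarged crops.

```bash
cat > h.py <<'E'
import numpy as np,cv2
def load(n,k=0): return np.load(f"{n}{k}.npz")
def ray(c,uv,z):
    "pixels -> world points on plane z"
    uv=np.atleast_2d(uv).astype(float); C=-c["R"].T@c["t"]
    d=np.c_[uv,np.ones(len(uv))]@np.linalg.inv(c["K"]).T@c["R"]
    return C+d*((z-C[2])/d[:,2])[:,None]
def cloud(c,v0,v1,u0,u1):
    v,u=np.mgrid[v0:v1,u0:u1]; z=c["d"][v0:v1,u0:u1]
    X=np.stack([u*z,v*z,z],-1)@np.linalg.inv(c["K"]).T
    return (X-c["t"])@c["R"]
def blob(m):
    cs=cv2.findContours(m.astype(np.uint8),0,2)[0]; return max(cs,key=cv2.contourArea)
E
python3 - <<'E'
from h import *
c=load("top");p=c["p"].astype(int);B,G,R=p[...,0],p[...,1],p[...,2]
a=cv2.resize(c["p"][115:230,200:310],None,fx=5,fy=5,interpolation=2)
b=cv2.resize(c["p"][170:215,345:410],None,fx=4,fy=4,interpolation=2)
im=np.zeros((575,800,3),np.uint8);im[:575,:550]=a;im[:180,550:800]=b[:, :250]
s=load("scene"); q=cv2.resize(s["p"][225:275,270:332],None,fx=4,fy=4,interpolation=2);im[200:400,550:798]=q
q=cv2.resize(s["p"][145:188,340:402],None,fx=4,fy=4,interpolation=2);im[402:574,550:798]=q
cv2.imwrite("pics/crop.png",im)
X=cloud(c,115,230,200,310);print("z hist",np.histogram(X[...,2],bins=np.arange(0,200,10)))
red=(R>140)&(G<70)&(B<70);red[:, :365]=0;red[:,390:]=0;red[:170]=0;red[215:]=0
k=blob(red);r=cv2.minAreaRect(k);print("rib",r,ray(c,cv2.boxPoints(r),37).round(1).tolist(),ray(c,r[0],37))
wh=(R>110);wh[:, :348]=0;wh[:,408:]=0;wh[:165]=0;wh[215:]=0
k=blob(wh);r=cv2.minAreaRect(k);print("plate",r,ray(c,cv2.boxPoints(r),12).round(1).tolist(),ray(c,r[0],12))
m=np.zeros(R.shape,bool);m[115:230,200:310]=(X[...,2]>112)&(X[...,2]<130)
k=blob(m);r=cv2.minAreaRect(k);print("stage",r,ray(c,cv2.boxPoints(r),120).round(1).tolist(),ray(c,r[0],120))
m=np.zeros(R.shape,bool);m[140:165,230:290]=R[140:165,230:290]>130
k=blob(m);r=cv2.minAreaRect(k);print("lip",r,ray(c,cv2.boxPoints(r),126).round(1).tolist(),ray(c,r[0],126))
E
```

```text
z hist (array([2532,  110,   28,   35,   38,   43,   92,  115,   67,   87, 1279,
       2828, 3105,   53,   17,   77,    1,    0,    0]), array([  0,  10,  20,  30,  40,  50,  60,  70,  80,  90, 100, 110, 120,
       130, 140, 150, 160, 170, 180, 190]))
rib ((377.0, 190.5), (2.0, 15.0), 0.0) [[517.1, -187.2, 37.0], [568.8, -187.7, 37.0], [568.9, -194.6, 37.0], [517.1, -194.0, 37.0]] [[ 542.92778423 -190.88936837   37.        ]]
plate ((376.5, 191.0), (32.0, 47.0), 90.0) [[600.8, -111.4, 12.0], [602.3, -275.6, 12.0], [489.8, -273.6, 12.0], [488.5, -111.0, 12.0]] [[ 545.07808174 -192.84285224   12.        ]]
stage ((255.0500946044922, 171.32440185546875), (81.90806579589844, 92.52667999267578), 8.32564926147461) [[459.0, 360.7, 120.0], [760.1, 328.9, 120.0], [722.8, 63.6, 120.0], [423.1, 102.6, 120.0]] [[589.15890662 214.09680544 120.        ]]
lip ((257.8699951171875, 151.4099884033203), (34.36539077758789, 7.9195966720581055), 8.13010311126709) [[647.9, 262.2, 126.0], [673.9, 259.4, 126.0], [658.8, 149.3, 126.0], [632.9, 152.4, 126.0]] [[653.37272617 205.80112213 126.        ]]
```

View pics/crop.png

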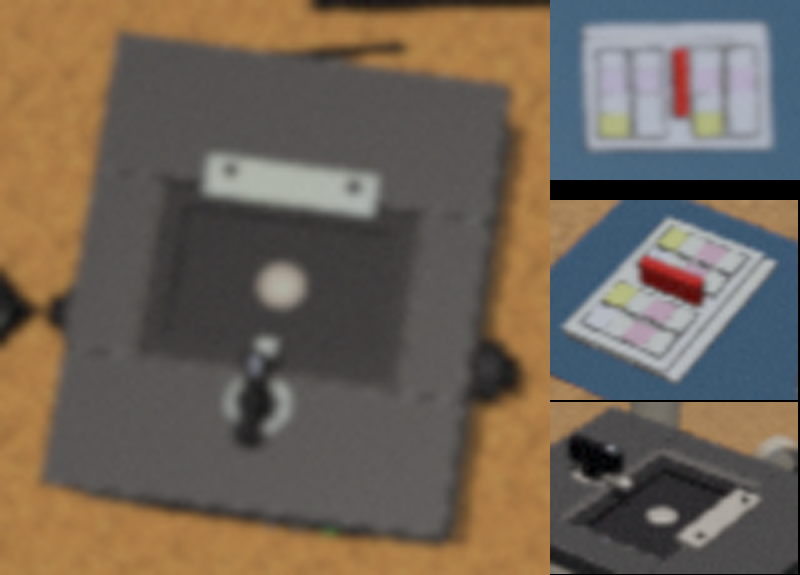

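The enlarged crop shows the yellow labels on the near side, so the thin edge faces away from the robot. The imager is turned about -0.13 rad. I'll refine this to subpixel, also fitting the ring around the knob hub at crop (258,403).

```bash
cat >> h.py <<'E'
def sub(c,box,fn,z,f=8):
    "min-area rectangle of mask fn on an upsampled crop -> world centre, yaw of long side, corners"
    v0,v1,u0,u1=box
    a=cv2.resize(c["p"][v0:v1,u0:u1],None,fx=f,fy=f,interpolation=cv2.INTER_CUBIC).astype(int)
    k=blob(fn(a[...,0],a[...,1],a[...,2]))[:,0]
    w=ray(c,(k+.5)/f-.5+[u0,v0],z)[:,:2].astype(np.float32)
    r=cv2.minAreaRect(w); M=cv2.moments(w.reshape(-1,1,2))
    b=cv2.boxPoints(r); e=[b[1]-b[0],b[2]-b[1]]; L=max(e,key=np.linalg.norm)
    return np.array([M["m10"],M["m01"]])/M["m00"],np.array(r[0]),np.round(r[1],1),np.arctan(L[1]/L[0]) if abs(L[0])>abs(L[1]) else -np.arctan(L[0]/L[1]),b.round(1).tolist()
E
python3 - <<'E'
from h import *
c=load("top")
print("plate",sub(c,(165,215,348,408),lambda B,G,R:R>115,12))
print("rib",sub(c,(175,208,366,390),lambda B,G,R:(R>110)&(G<75),37))
print("lip",sub(c,(140,165,230,290),lambda B,G,R:R>125,126))
print("stage",sub(c,(115,230,200,310),lambda B,G,R:(abs(R-B)<35)&(R>60),120))
print("recess",sub(c,(145,198,220,295),lambda B,G,R:(R<72),120))
print("disc",sub(c,(160,185,240,275),lambda B,G,R:R>130,110))
print("ring pix",ray(c,[251.3,195.2],121))
s=load("scene")
print("S lip",sub(s,(160,185,365,395),lambda B,G,R:R>140,126))
print("S rib",sub(s,(232,258,285,320),lambda B,G,R:(R>120)&(G<70),25))
print("S plate",sub(s,(225,275,270,332),lambda B,G,R:R>125,12))
E
```

```text
plate (array([ 545.07434717, -192.32935178]), array([ 545.09875488, -191.94171143]), array([112.3, 164. ]), np.float32(0.014701994), [[487.70001220703125, -110.80000305175781], [490.1000061035156, -274.79998779296875], [602.5, -273.1000061035156], [600.0999755859375, -109.0999984741211]])
rib (array([ 543.15225269, -191.38074908]), array([ 543.43664551, -191.42501831]), array([54. , 10.1]), np.float32(0.040450513), [[516.2999877929688, -187.5], [516.7000122070312, -197.5], [570.5999755859375, -195.39999389648438], [570.2000122070312, -185.3000030517578]])
lip (array([653.47631193, 206.00774214]), array([653.48712158, 206.07104492]), array([112.6,  28. ]), np.float32(-0.12989993), [[632.2999877929688, 152.10000610351562], [660.0999755859375, 148.5], [674.7000122070312, 260.1000061035156], [646.9000244140625, 263.70001220703125]])
stage (array([587.33651677, 209.55943906]), array([590.43115234, 203.19410706]), array([303.9, 313.1]), np.float32(-0.15151863), [[412.70001220703125, 76.5999984741211], [722.2000122070312, 29.299999237060547], [768.0999755859375, 329.79998779296875], [458.60
[... 749 characters left out ...]
31.2000122070312, 155.8000030517578], [657.2999877929688, 152.3000030517578], [672.2000122070312, 261.3999938964844], [646.0, 265.0]])
S rib (array([ 538.43357738, -183.22463885]), array([ 538.74737549, -183.33961487]), array([58.7, 10.9]), np.float32(0.04116961), [[509.20001220703125, -179.10000610351562], [509.70001220703125, -190.0], [568.2999877929688, -187.60000610351562], [567.7999877929688, -176.6999969482422]])
S plate (array([ 544.95237029, -191.677855  ]), array([ 545.15142822, -192.06936646]), array([114.2, 165.8]), np.float32(0.018626966), [[486.5, -110.19999694824219], [489.6000061035156, -276.0], [603.7999877929688, -273.8999938964844], [600.7000122070312, -108.0999984741211]])
```

Estimates: seat (590.5, 214), imager yaw -0.133, knob axis (511, 224.3), insert origin (545, -192) with yaw 0.017. 

To break the knob loose, I'll open the fingers about 50 mm and set them diagonally across the bar. Twisting then pushes both ends of the bar as a couple, so it doesn't depend on grip force.

Call:
{"fn": "servo_tool", "kwargs": {
  "moves": [0.823,-0.934,0,-0.45,0.53,0.823,-0.934,0,-0.45,0.53,0.823,-0.934,0,-0.45,0.53,0.823,-0.934,0,-0.45,0.53,0.823,-0.934,0,-0.45,0.53,0.823,-0.934,0,-0.45,0.53,0.823,-0.934,0,-0.45,0.53,0.823,-0.934,0,-0.45,0.53,0.823,-0.934,0,-0.45,0.53,0.823,-0.934,0,-0.45,0.53,0.823,-0.934,0,-0.45,0.53,0.823,-0.934,0,-0.45,0.53]
}}

```text
t: 1.1
eef_pos: [511.9, 222.4, 214.5]
tcp_rot: [-3.141, 0.0, 1.425]
ft_force: [1.0, 0.6, 0.2]
opening: 0.529
grip_force: 0.0
```

Call:
{"fn": "servo_tool", "kwargs": {
  "moves": [0,0,0,-0.276,0.53,0,0,0,-0.276,0.53,0,0,0,-0.276,0.53,0,0,0,-0.276,0.53,0,0,0,-0.276,0.53,0,0,0,-0.276,0.53,0,0,0,-0.276,0.53,0,0,0,-0.276,0.53,0,0,-0.06,-0.276,0.53,0,0,-0.13,-0.276,0.53,0,0,-0.194,-0.276,0.53,0,0,-0.194,-0.276,0.53]
}}

```text
t: 2.1
eef_pos: [508.8, 223.8, 133.0]
tcp_rot: [-3.14, 0.007, 0.57]
ft_force: [-0.8, -0.3, -0.8]
opening: 0.529
grip_force: 0.0
```

```bash
python3 - <<'E'
from cell import *
import cv2,numpy as np
a=[]
for n,(v0,v1,u0,u1) in dict(scene=(120,190,320,420),top=(150,220,200,300)).items():
    p,d=read_camera(n);a.append(cv2.resize(p[v0:v1,u0:u1],None,fx=4,fy=4,interpolation=2))
cv2.imwrite("pics/k1.png",np.hstack(a))
s=state();print(s["eef_pos"],s["tcp_rot"],s["ft_force"],s["moment"])
E
```

```text
[510.71792817 224.44415962 137.06155275] [-3.14130397e+00  1.43650617e-03  5.68529849e-01] [ 0.11950911 -0.22563435  1.26927153] [-0.05262478  0.15568431 -0.00820858]
```

View pics/k1.png

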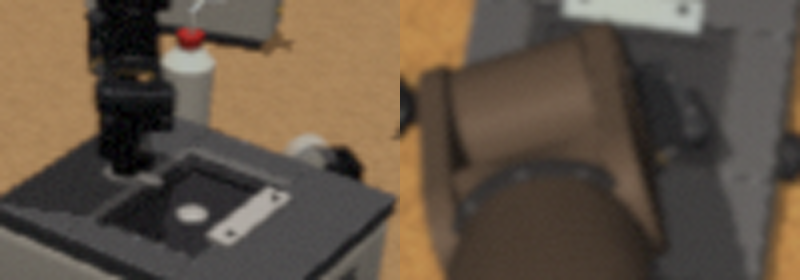

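The scene crop shows the fingers straddling the bar at about (125,150), on the axis and with no contact force. Now the anticlockwise twist.

Call:
{"fn": "servo_tool", "kwargs": {
  "moves": [0,0,0,0.04,0.53,0,0,0,0.07,0.53,0,0,0,0.09,0.53,0,0,0,0.12,0.53,0,0,0,0.15,0.53,0,0,0,0.18,0.53,0,0,0,0.21,0.53,0,0,0,0.24,0.53,0,0,0,0.27,0.53]
}}

```text
t: 2.95
eef_pos: [511.7, 225.0, 139.2]
tcp_rot: [3.139, -0.002, 1.421]
ft_force: [0.7, 1.6, 0.3]
opening: 0.528
grip_force: 0.8
```

```bash
python3 -c "
from cell import *
s=state();print(s['eef_pos'],s['tcp_rot'],s['ft_force'],s['moment'],s['opening'],s['tau'])"
```

```text
[511.6686383  225.01868966 139.20341927] [ 3.13878115e+00 -1.77021917e-03  1.42052195e+00] [0.72898135 1.64809491 0.3335362 ] [ 0.26239832  0.02727145 -0.06791569] 0.5281199907062839 [ -0.9156795  -56.34488225 -20.71009934  -0.31643677   0.19553731
   1.82044789]
```

Call:
{"fn": "servo_tool", "kwargs": {
  "moves": [0,0,0,0.03,0.53,0,0,0,0.06,0.53,0,0,0,0.09,0.53,0,0,0,0.12,0.53,0,0,0,0.15,0.53,0,0,0,0.18,0.53,0,0,0,0.21,0.53,0,0,0,0.24,0.53,0,0,0,0.27,0.53,0,0,0,0.27,0.53,0,0,0,0.27,0.53]
}}

```text
t: 3.87
eef_pos: [511.4, 224.7, 138.6]
tcp_rot: [3.139, 0.001, 2.261]
ft_force: [0.1, 0.8, 0.3]
opening: 0.525
grip_force: 0.0
```

Call:
{"fn": "servo_tool", "kwargs": {
  "moves": [0,0,0,-0.02,0.53,0,0,0.05,-0.02,0.53,0,0,0.13,-0.02,0.6,0,0,0.2,-0.02,0.6,0.085,-0.3,0.25,-0.3,0.6,0.085,-0.6,0.25,-0.3,0.6,0.085,-0.9,0.25,-0.3,0.6,0.085,-1,0.25,-0.3,0.6,0.085,-1,0.25,-0.3,0.6,0.085,-1,0.25,-0.3,0.6,0.085,-1,0.25,-0.3,0.6,0.085,-1,0.25,-0.3,0.6]
}}

```text
t: 4.87
eef_pos: [540.8, -108.1, 236.0]
tcp_rot: [3.14, 0.0, 1.309]
ft_force: [1.7, -1.1, 0.4]
opening: 0.594
grip_force: 0.0
```

```bash
python3 - <<'E'
from cell import *
import cv2,numpy as np
a=[]
for n,(v0,v1,u0,u1) in dict(scene=(135,205,320,420),top=(150,220,200,300)).items():
    p,d=read_camera(n);a.append(cv2.resize(p[v0:v1,u0:u1],None,fx=4,fy=4,interpolation=2))
    np.savez(f"{n}1.npz",p=p,d=d,**get_calibration(n))
cv2.imwrite("pics/k2.png",np.hstack(a))
s=state();print(s["t"],s["eef_pos"],s["tcp_rot"],s["ft_force"],s["moment"])
E
```

```text
4.9667 [ 541.30491462 -111.06879874  235.71717503] [3.13941257e+00 1.00545818e-03 1.31190454e+00] [-0.08626038  0.7422892  -0.01374643] [-0.07792083  0.05104885 -0.0904848 ]
```

View pics/k2.png

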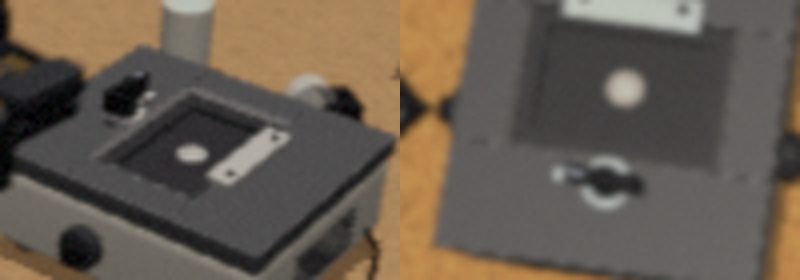

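The knob now stands at about 1.45 rad with its tongue pointing left, clear of the recess. Next I'll pick the insert up by the rib, about 5 mm on the near side of centre so that gravity helps lift its near edge.

Call:
{"fn": "servo_tool", "kwargs": {
  "moves": [-0.003,-0.201,0,-0.412,0.5,-0.003,-0.201,-0.1,-0.412,0.5,-0.003,-0.201,-0.2,-0.412,0.5,-0.003,-0.201,-0.3,-0.412,0.5,-0.003,-0.201,-0.4,-0.412,0.5,-0.003,-0.201,-0.4,-0.412,0.5,-0.003,-0.201,-0.4,-0.412,0.5,-0.003,-0.201,-0.4,-0.412,0.5,-0.003,-0.201,-0.4,-0.412,0.5,-0.003,-0.201,-0.4,-0.412,0.5,-0.003,-0.201,-0.4,-0.412,0.5,-0.003,-0.201,-0.4,-0.412,0.5]
}}

```text
t: 5.97
eef_pos: [540.2, -185.9, 75.4]
tcp_rot: [3.141, -0.001, 0.022]
ft_force: [0.6, 1.3, 0.1]
opening: 0.498
grip_force: 0.0
```

```bash
python3 -c "
from cell import *
s=state();print(s['eef_pos'],s['tcp_rot'],s['ft_force'],s['moment'],s['opening'])"
```

```text
[ 540.16074222 -185.89257984   75.436736  ] [ 3.14113462e+00 -7.92837386e-04  2.22646932e-02] [0.63757037 1.28854155 0.08676353] [-0.07723386  0.21048495  0.00430668] 0.4981263877166449
```

Call:
{"fn": "servo_tool", "kwargs": {
  "moves": [0,-0.014,-0.05,0,0.5,0,-0.014,-0.1,0,0.5,0,-0.014,-0.147,0,0.5,0,-0.014,-0.147,0,0.5,0,-0.014,-0.147,0,0.5]
}}

```text
t: 6.38
eef_pos: [539.7, -191.6, 16.0]
tcp_rot: [-3.141, 0.001, 0.026]
ft_force: [0.5, 0.1, 0.7]
opening: 0.501
grip_force: 0.0
```

Close on the rib, then lift.

Call:
{"fn": "servo_tool", "kwargs": {
  "moves": [0,0,0,0,0,0,0,0,0,0,0,0,0,0,0,0,0,0,0,0,0,0,0,0,0,0,0,0,0,0,0,0,0,0,0]
}}

```text
t: 6.97
eef_pos: [539.8, -191.9, 16.3]
tcp_rot: [3.141, -0.0, 0.026]
ft_force: [-0.4, 0.1, 3.8]
opening: 0.124
grip_force: 30.0
```

Call:
{"fn": "servo_tool", "kwargs": {
  "moves": [0,0,0.03,0,0,0,0,0.06,0,0,0,0,0.12,0,0,0,0,0.2,0,0,0,0,0.3,0,0,0,0,0.4,0,0,0,0,0.4,0,0,0,0,0.4,0,0,0,0,0.4,0,0]
}}

```text
t: 7.72
eef_pos: [539.2, -191.6, 176.0]
tcp_rot: [-3.142, 0.0, 0.026]
ft_force: [-0.5, -0.3, -3.1]
opening: 0.124
grip_force: 30.0
```

```bash
python3 - <<'E'
from cell import *
import cv2,numpy as np
from h import *
a=[]
for n in("scene","top"):
    p,d=read_camera(n);np.savez(f"{n}2.npz",p=p,d=d,**get_calibration(n))
    c=get_calibration(n)
    s=state();q=c["K"]@(c["R"]@s["eef_pos"]+c["t"]);u,v=(q[:2]/q[2]).astype(int);print(n,u,v)
    a.append(cv2.resize(p[v-40:v+40,u-50:u+50],None,fx=4,fy=4,interpolation=2))
cv2.imwrite("pics/i1.png",np.hstack(a))
print(s["t"],s["eef_pos"],s["tcp_rot"],s["ft_force"],s["moment"],s["opening"],s["grip_force"])
E
```

```text
scene 297 208
top 383 184
7.8167 [ 539.00493888 -191.54769975  174.79032384] [-3.14052270e+00  2.22520468e-03  2.56331343e-02] [-0.18706818  0.34071285 -2.63836309] [-0.03406291  0.17843214  0.04136361] 0.12462364364281442 29.998192191123962
```

View pics/i1.png

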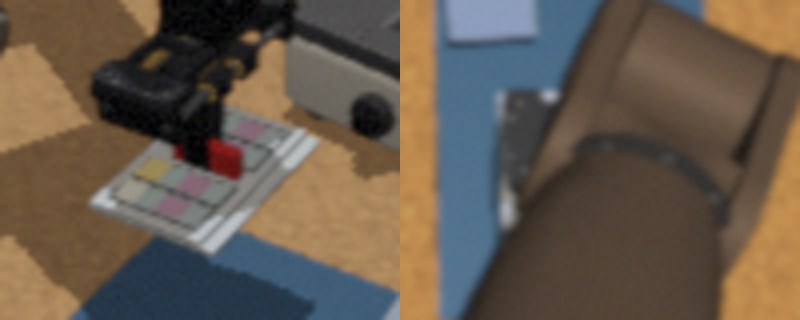

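The insert is held by the rib at about (205,155) in the scene crop and looks roughly level. I'll measure its tilt with a plane fit to the depth points.

```bash
cat > tilt.py <<'E'
from cell import *
from h import *
def tilt(k=None):
    if k is None:
        p,d=read_camera("scene");c=dict(get_calibration("scene"),d=d,p=p)
    else: c=load("scene",k)
    s=state();T=s["eef_pos"];yaw=s["tcp_rot"][2]
    q=c["K"]@(c["R"]@T+c["t"]);u,v=(q[:2]/q[2]).astype(int)
    P=cloud(c,v-35,v+40,u-45,u+45).reshape(-1,3)
    cs,sn=np.cos(yaw),np.sin(yaw); L=(P-T)@np.array([[cs,-sn,0],[sn,cs,0],[0,0,1]])
    m=(abs(L[:,0])<70)&(abs(L[:,1])<82)&(abs(L[:,1])>22)&(L[:,2]<22)&(L[:,2]>-32)
    Q=L[m]
    for _ in range(8):
        A=np.c_[Q[:,:2],np.ones(len(Q))];x=np.linalg.lstsq(A,Q[:,2],rcond=None)[0];r=abs(A@x-Q[:,2])
        Q=Q[r<max(2.5*np.median(r),2)]
    print("n",len(Q),"slope x %.3f y %.3f z0 %.1f"%tuple(x),"xrange",np.percentile(Q[:,0],[1,99]).round(1),"y",np.percentile(Q[:,1],[1,99]).round(1),"t",s["t"],T.round(1),"yaw %.3f"%yaw,"F",s["ft_force"].round(1),"M",s["moment"].round(2))
E
python3 -c "
from tilt import *
tilt(2)"
```

```text
n 554 slope x -0.024 y 0.005 z0 -1.0 xrange [-45.4  60.2] y [-79.7  79.2] t 7.8167 [ 539.  -191.5  174.8] yaw 0.026 F [-0.2  0.3 -2.6] M [-0.03  0.18  0.04]
```

Friction in the pads is holding it almost level (0.024). To tilt it, I'll rest the near edge on the far outer rim of the stage and lower the tool about 11 mm, so the insert pivots in the grip.

Call:
{"fn": "servo_tool", "kwargs": {
  "moves": [0.01,0.02,0.05,0,0,0.06,0.1,0.05,-0.01,0,0.12,0.19,0.05,-0.02,0,0.18,0.28,0.05,-0.03,0,0.235,0.37,0.05,-0.04,0,0.29,0.46,0.05,-0.051,0,0.35,0.55,0.05,-0.051,0,0.405,0.64,0.05,-0.051,0,0.46,0.73,0.05,-0.051,0,0.52,0.82,0.05,-0.051,0,0.565,0.89,0.05,-0.051,0,0.602,0.95,0.05,-0.051,0]
}}

```text
t: 8.82
eef_pos: [781.1, 191.6, 193.1]
tcp_rot: [3.141, 0.003, -0.133]
ft_force: [0.2, -0.2, -1.8]
opening: 0.122
grip_force: 30.0
```

Call:
{"fn": "servo_tool", "kwargs": {
  "moves": [0,0,0,0,0,0,0,0,0,0,0,0,0,0,0]
}}

```text
t: 9.07
eef_pos: [779.9, 187.7, 193.9]
tcp_rot: [3.14, 0.003, -0.134]
ft_force: [0.8, -1.1, -2.7]
opening: 0.124
grip_force: 30.0
```

```bash
python3 -c "
from tilt import *
tilt()"
```

```text
n 352 slope x -0.020 y -0.001 z0 -3.4 xrange [-48.1  58. ] y [-80.8  79.3] t 9.1167 [780.  187.2 194.6] yaw -0.135 F [ 1. -1. -2.] M [-0.04  0.2  -0.02]
```

Call:
{"fn": "servo_tool", "kwargs": {
  "moves": [0,0,-0.04,0,0,0,0,-0.09,0,0,0,0,-0.13,0,0,0,0,-0.142,0,0,0,0,-0.148,0,0,0,0,-0.152,0,0,0,0,-0.156,0,0,0,0,-0.16,0,0,0,0,-0.164,0,0,0,0,-0.164,0,0]
}}

```text
t: 9.95
eef_pos: [781.5, 187.9, 132.4]
tcp_rot: [-3.141, -0.004, -0.135]
ft_force: [1.4, -1.9, 3.2]
opening: 0.125
grip_force: 30.0
```

```bash
python3 -c "
from tilt import *
tilt()"
```

```text
n 381 slope x -0.046 y 0.004 z0 -2.1 xrange [-47.8  59.8] y [-80.  79.] t 10.0 [781.5 187.9 132.4] yaw -0.135 F [ 1.4 -1.6  5.7] M [-0.35 -0.   -0.03]
```

It touched with about 8 N and began to pivot. Continuing slowly.

Call:
{"fn": "servo_tool", "kwargs": {
  "moves": [0,0,-0.004,0,0,0,0,-0.008,0,0,0,0,-0.012,0,0,0,0,-0.016,0,0,0,0,-0.02,0,0,0,0,-0.02,0,0]
}}

```text
t: 10.5
eef_pos: [782.9, 187.7, 125.1]
tcp_rot: [-3.14, -0.007, -0.135]
ft_force: [7.7, -2.1, 8.3]
opening: 0.121
grip_force: 30.0
```

```bash
python3 -c "
from tilt import *
tilt()"
```

```text
n 449 slope x -0.192 y 0.005 z0 -1.5 xrange [-48.   57.6] y [-80.1  76.7] t 10.55 [782.8 187.8 125.1] yaw -0.135 F [ 8.2 -2.9  7.1] M [-0.45 -0.9  -0.01]
```

Call:
{"fn": "servo_tool", "kwargs": {
  "moves": [0,0,-0.004,0,0,0,0,-0.008,0,0,0,0,-0.01,0,0,0,0,-0.01,0,0]
}}

```text
t: 10.88
eef_pos: [782.8, 187.8, 121.1]
tcp_rot: [-3.14, -0.007, -0.135]
ft_force: [8.5, -1.9, 6.8]
opening: 0.124
grip_force: 30.5
```

Call:
{"fn": "servo_tool", "kwargs": {
  "moves": [0,0,0.02,0,0,0,0,0.06,0,0,0,0,0.13,0,0,0,0,0.18,0,0,0,0,0.18,0,0,0,0,0.18,0,0]
}}

```text
t: 11.38
eef_pos: [780.5, 188.3, 191.0]
tcp_rot: [-3.141, -0.001, -0.134]
ft_force: [0.4, 0.1, -3.1]
opening: 0.121
grip_force: 30.4
```

```bash
python3 -c "
from tilt import *
tilt()"
```

```text
n 407 slope x -0.269 y 0.005 z0 0.7 xrange [-46.4  56.7] y [-80.8  77.6] t 11.4333 [779.9 188.2 189.3] yaw -0.134 F [ 0.3  0.7 -3.7] M [ 0.03  0.14 -0.01]
```

The tilt is 0.27 rad and holding in the grip. In the tool frame, the lower thin edge sits about 57 mm ahead of the TCP and 25 mm below it. Now I'll carry it over the recess, stopping just short of the lip.

Call:
{"fn": "servo_tool", "kwargs": {
  "moves": [-0.02,0,0,0,0,-0.07,0.01,0,0,0,-0.13,0.02,0,0,0,-0.2,0.03,0,0,0,-0.27,0.04,0,0,0,-0.34,0.05,0,0,0,-0.4,0.06,0,0,0,-0.45,0.065,-0.02,0,0,-0.49,0.07,-0.04,0,0,-0.505,0.07,-0.06,0,0,-0.505,0.07,-0.06,0,0,-0.505,0.07,-0.06,0,0]
}}

```text
t: 12.43
eef_pos: [578.8, 216.0, 165.4]
tcp_rot: [3.141, 0.001, -0.135]
ft_force: [0.7, 1.1, -2.0]
opening: 0.125
grip_force: 30.4
```

```bash
python3 - <<'E'
from tilt import *
tilt()
p,d=read_camera("scene");c=dict(get_calibration("scene"),p=p,d=d);np.savez("scene3.npz",**c)
cv2.imwrite("pics/s3.png",cv2.resize(p[115:205,320:420],None,fx=6,fy=6,interpolation=2))
E
```

```text
n 308 slope x -0.264 y 0.000 z0 -1.4 xrange [-47.2  54.9] y [-80.6  80.4] t 12.4833 [579.3 216.  165.9] yaw -0.135 F [ 0.2  0.4 -2.7] M [-0.06  0.23 -0.03]
```

View pics/s3.png

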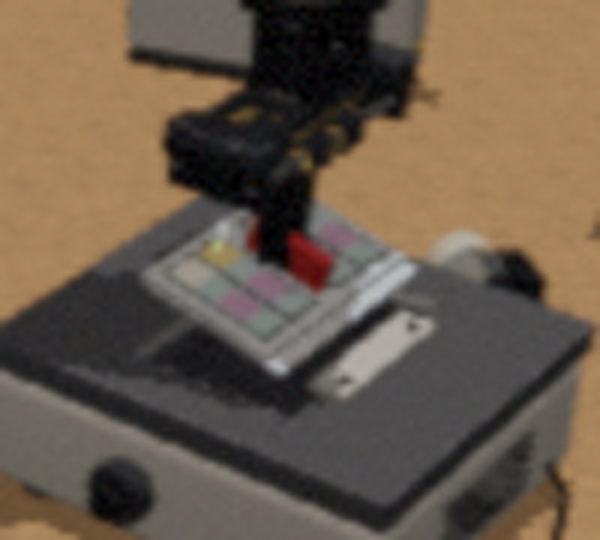

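The scene crop shows the tilted insert over the recess. The ends of its thin edge are at crop (412,265) and (278,374), just short of the lip. I'll cast rays for the edge.

```bash
python3 - <<'E'
from h import *
s=load("scene",3)
cs,sn=np.cos(.133),-np.sin(.133)
R=np.array([[cs,-sn],[sn,cs]])
for z in(140,143,146):
    w=ray(s,np.array([[414,263],[279,374]])/6-.4+[320,115],z)[:,:2]
    print(z,((w-[590.5,214])@R).round(1).tolist())
w=ray(s,np.array([[315,388],[414,316]])/6-.4+[320,115],126)[:,:2]
print("lip",((w-[590.5,214])@R).round(1).tolist())
# bright strip points in the cloud
P=cloud(s,150,185,355,395).reshape(-1,3);c=s["p"][150:185,355:395].reshape(-1,3).min(1)
m=(c>150)&(P[:,2]>132)&(P[:,2]<165);Q=P[m];L=(Q[:,:2]-[590.5,214])@R
o=np.c_[L,Q[:,2]];o=o[o[:,1].argsort()];print(len(o),o[::max(1,len(o)//14)].round(1).tolist())
E
```

```text
140 [[34.1, 94.2], [40.1, -74.3]]
143 [[36.6, 89.5], [42.5, -78.4]]
146 [[39.0, 84.8], [45.0, -82.5]]
lip [[54.7, -54.9], [57.9, 57.1]]
48 [[37.9, -79.4, 149.9], [43.7, 7.2, 145.3], [42.6, 16.1, 145.2], [35.9, 26.8, 146.4], [39.4, 28.1, 147.2], [40.8, 33.4, 145.2], [43.0, 37.1, 144.3], [34.5, 43.2, 147.3], [42.2, 45.7, 144.5], [43.5, 50.3, 147.3], [37.3, 53.2, 148.2], [29.8, 57.4, 152.4], [37.1, 60.6, 149.2], [33.7, 65.1, 154.8], [39.5, 72.3, 144.7], [42.7, 74.4, 145.0]]
```

The edge is at seat x ≈ 43 and z ≈ 140, about 5 mm clear of the lip. Descending to just above the ledge.

Call:
{"fn": "servo_tool", "kwargs": {
  "moves": [0,0,-0.015,0,0,0,0,-0.03,0,0,0,0,-0.045,0,0,0,0,-0.055,0,0,0,0,-0.062,0,0,0,0,-0.067,0,0,0,0,-0.067,0,0,0,0,-0.067,0,0]
}}

```text
t: 13.2
eef_pos: [578.6, 216.1, 139.6]
tcp_rot: [3.142, -0.0, -0.135]
ft_force: [-0.9, 0.1, -3.1]
opening: 0.125
grip_force: 30.4
```

```bash
python3 -c "
from tilt import *
tilt()"
```

```text
n 390 slope x -0.279 y 0.002 z0 -1.4 xrange [-47.7  56.8] y [-80.   78.9] t 13.25 [578.6 216.2 139.8] yaw -0.135 F [ 0.6 -0.7 -3.4] M [-0.01  0.19 -0.  ]
```

Call:
{"fn": "servo_tool", "kwargs": {
  "moves": [0,0,-0.003,0,0,0,0,-0.006,0,0,0,0,-0.008,0,0,0,0,-0.008,0,0]
}}

```text
t: 13.58
eef_pos: [578.5, 216.1, 136.3]
tcp_rot: [3.142, -0.0, -0.135]
ft_force: [0.6, 0.7, -2.0]
opening: 0.122
grip_force: 30.4
```

Call:
{"fn": "servo_tool", "kwargs": {
  "moves": [0,0,-0.003,0,0,0,0,-0.005,0,0,0,0,-0.005,0,0]
}}

```text
t: 13.83
eef_pos: [578.2, 216.2, 135.1]
tcp_rot: [3.142, 0.0, -0.134]
ft_force: [-4.6, -0.6, 6.9]
opening: 0.122
grip_force: 30.1
```

The edge touched the ledge with 9 N. I'll raise it about 1.2 mm and slide forward under the lip.

Call:
{"fn": "servo_tool", "kwargs": {
  "moves": [0,0,0.003,0,0,0.004,-0.001,0.003,0,0,0.008,-0.001,0.003,0,0,0.012,-0.002,0.003,0,0,0.016,-0.002,0.003,0,0,0.02,-0.003,0.003,0,0,0.02,-0.003,0.003,0,0]
}}

```text
t: 14.42
eef_pos: [587.0, 214.9, 135.5]
tcp_rot: [-3.142, -0.0, -0.135]
ft_force: [0.5, -0.7, -1.4]
opening: 0.128
grip_force: 30.2
```

```bash
python3 -c "
from tilt import *
tilt()"
```

```text
n 316 slope x -0.231 y 0.006 z0 -0.9 xrange [-46.9  66.8] y [-80.   78.6] t 14.4667 [586.9 214.9 135.5] yaw -0.135 F [ 0.1  0.5 -2.6] M [-0.06 -0.11 -0.03]
```

Call:
{"fn": "servo_tool", "kwargs": {
  "moves": [0.004,0,0,0,0,0.008,-0.001,0,0,0,0.01,-0.001,0,0,0,0.01,-0.001,0,0,0]
}}

```text
t: 14.8
eef_pos: [590.7, 214.5, 135.6]
tcp_rot: [3.142, -0.0, -0.135]
ft_force: [-0.8, 0.3, -0.5]
opening: 0.125
grip_force: 30.2
```

Call:
{"fn": "servo_tool", "kwargs": {
  "moves": [0.003,0,0,0,0,0.006,-0.001,0,0,0,0.006,-0.001,0,0,0]
}}

```text
t: 15.05
eef_pos: [591.7, 214.2, 135.7]
tcp_rot: [3.141, 0.003, -0.134]
ft_force: [-8.8, 0.9, 4.8]
opening: 0.123
grip_force: 30.2
```

It has reached the wall under the lip (-9 N). Now lower the near side, drawing back a little along the arc, first half.

Call:
{"fn": "servo_tool", "kwargs": {
  "moves": [-0.004,0,-0.002,0,0,-0.005,0,-0.006,0,0,-0.007,0,-0.01,0,0,-0.008,0.001,-0.014,0,0,-0.01,0.001,-0.018,0,0,-0.011,0.001,-0.022,0,0,-0.011,0.001,-0.022,0,0]
}}

```text
t: 15.63
eef_pos: [588.2, 214.8, 127.1]
tcp_rot: [-3.141, 0.0, -0.134]
ft_force: [-3.8, 1.2, 4.6]
opening: 0.129
grip_force: 30.0
```

```bash
python3 -c "
from tilt import *
tilt()"
```

```text
n 334 slope x -0.098 y 0.004 z0 0.0 xrange [-46.5  68. ] y [-80.5  77.9] t 15.6833 [588.3 214.8 127.2] yaw -0.134 F [-3.2  1.1  3.4] M [0.14 0.61 0.07]
```

Call:
{"fn": "servo_tool", "kwargs": {
  "moves": [-0.001,0,-0.003,0,0,-0.002,0,-0.006,0,0,-0.003,0,-0.009,0,0,-0.004,0,-0.012,0,0,-0.005,0,-0.015,0,0,-0.005,0,-0.015,0,0]
}}

```text
t: 16.18
eef_pos: [586.4, 215.0, 121.1]
tcp_rot: [-3.141, -0.0, -0.134]
ft_force: [-4.5, 2.5, 2.7]
opening: 0.129
grip_force: 30.0
```

```bash
python3 -c "
from tilt import *
tilt()"
```

```text
n 351 slope x 0.002 y -0.001 z0 0.3 xrange [-68.6  66.3] y [-81.   78.8] t 16.2333 [586.5 215.  121.1] yaw -0.134 F [-3.5  2.7  3.3] M [0.34 0.46 0.11]
```

Call:
{"fn": "servo_tool", "kwargs": {
  "moves": [0,0,-0.003,0,0,0,0,-0.006,0,0,0,0,-0.006,0,0]
}}

```text
t: 16.48
eef_pos: [586.6, 214.9, 120.7]
tcp_rot: [-3.141, -0.002, -0.134]
ft_force: [-10.7, 0.5, 23.7]
opening: 0.127
grip_force: 30.0
```

```bash
sed -i 's/abs(L\[:,0\])<70/abs(L[:,0])<42/' tilt.py; python3 -c "
from tilt import *
tilt()"
```

```text
n 242 slope x -0.013 y 0.002 z0 0.7 xrange [-41.1  41.3] y [-80.9  80. ] t 16.5333 [586.6 214.9 120.7] yaw -0.134 F [-10.7   1.1  23.5] M [-0.01  1.83  0.06]
```

It's firm at 27 N and flat. I'll relieve the load, open the fingers and lift away.

Call:
{"fn": "servo_tool", "kwargs": {
  "moves": [0,0,0.003,0,0,0,0,0.005,0,0,0,0,0.005,0,0.2,0,0,0.005,0,0.35,0,0,0.005,0,0.4,0,0,0.03,0,0.4,0,0,0.1,0,0.4,0,0,0.2,0,0.4,0,0,0.2,0,0.4]
}}

```text
t: 17.28
eef_pos: [589.0, 215.1, 205.7]
tcp_rot: [-3.138, -0.009, -0.135]
ft_force: [0.7, 0.1, 0.7]
opening: 0.402
grip_force: 0.0
```

Call:
{"fn": "servo_tool", "kwargs": {
  "moves": [0,-0.1,0,0,0.53,0,-0.2,0,0,0.53,0,-0.3,0,0,0.53,0,-0.4,0,0,0.53,0,-0.5,0,0,0.53,0,-0.5,0,0,0.53]
}}

```text
t: 17.78
eef_pos: [586.7, 8.7, 199.0]
tcp_rot: [3.14, -0.001, -0.139]
ft_force: [-0.4, 0.4, -0.2]
opening: 0.527
grip_force: 0.0
```

```bash
python3 - <<'E'
from cell import *
from h import *
import cv2
a=[]
for n,(v0,v1,u0,u1) in dict(scene=(135,205,320,420),top=(140,210,205,305)).items():
    p,d=read_camera(n);a.append(cv2.resize(p[v0:v1,u0:u1],None,fx=4,fy=4,interpolation=2))
    c=dict(get_calibration(n),p=p,d=d);np.savez(f"{n}4.npz",**c)
    P=cloud(c,v0,v1,u0,u1).reshape(-1,3);cs,sn=np.cos(.133),-np.sin(.133)
    L=(P[:,:2]-[590.5,214])@np.array([[cs,-sn],[sn,cs]])
    m=(abs(L[:,0])<44)&(abs(L[:,1])<76)&(abs(L[:,1])>14);A=np.c_[L[m],np.ones(m.sum())];print(n,m.sum(),np.linalg.lstsq(A,P[m,2],rcond=None)[0].round(3))
cv2.imwrite("pics/ins.png",np.hstack(a))
c=load("top",4)
print("rib",sub(c,(155,190,240,275),lambda B,G,R:(R>110)&(G<75),144)[1:4])
s=state();print(s["t"],s["eef_pos"],s["tcp_rot"],s["opening"])
E
```

```text
scene 321 [-9.00000e-03  4.00000e-03  1.21441e+02]
top 1023 [-1.10000e-02 -0.00000e+00  1.20324e+02]
rib (array([590.66223145, 212.42842102]), array([10.7, 54.9]), np.float32(-0.14415702))
17.8833 [586.67995788  13.04313546 198.90752157] [ 3.14158506e+00 -6.76760320e-04 -1.37561871e-01] 0.5291835310758632
```

View pics/ins.png

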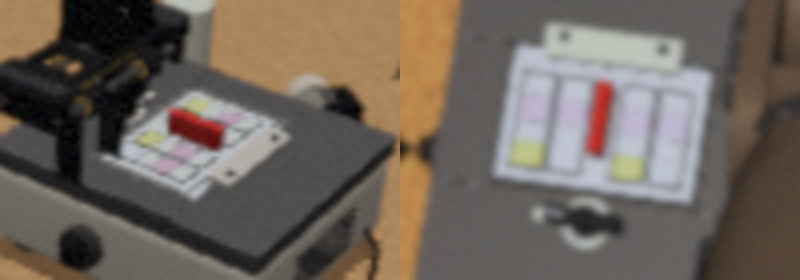

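The insert lies flat under the lip: slope about 0.01, rib at (590.7, 212.4). The knob is still at about 1.45 rad. Now I'll swing the tool to the mirrored diagonal over the knob.

Call:
{"fn": "servo_tool", "kwargs": {
  "moves": [-0.09,0.1,0,0.04,0.53,-0.189,0.2,0,0.08,0.53,-0.189,0.3,0,0.12,0.53,-0.189,0.4,0,0.16,0.53,-0.189,0.5,0,0.2,0.53,-0.189,0.525,0,0.26,0.53,-0.189,0.525,0,0.26,0.53,-0.189,0.525,0,0.26,0.53,-0.189,0.525,0,0.26,0.53,-0.189,0.525,0,0.26,0.53]
}}

```text
t: 18.72
eef_pos: [510.7, 224.6, 198.5]
tcp_rot: [3.141, 0.0, 0.68]
ft_force: [0.8, -0.2, -0.8]
opening: 0.53
grip_force: 0.0
```

Call:
{"fn": "servo_tool", "kwargs": {
  "moves": [0,0,0,0,0.53,0,0,0,0,0.53,0,0,0,0,0.53]
}}

```text
t: 18.97
eef_pos: [511.1, 224.0, 198.5]
tcp_rot: [3.141, -0.0, 0.681]
ft_force: [-0.5, 0.6, -0.8]
opening: 0.53
grip_force: 0.0
```

Descend 61 mm.

Call:
{"fn": "servo_tool", "kwargs": {
  "moves": [0,0.001,-0.05,0,0.53,0,0.001,-0.1,0,0.53,0,0.001,-0.13,0,0.53,0,0.001,-0.152,0,0.53,0,0.001,-0.152,0,0.53]
}}

```text
t: 19.38
eef_pos: [510.4, 224.4, 136.1]
tcp_rot: [-3.141, 0.002, 0.681]
ft_force: [-0.7, 0.5, 0.3]
opening: 0.53
grip_force: 0.0
```

No contact. Continuing clockwise in this pose would hit the last joint's limit, so I'll turn in place to line up with the bar, grip it and turn it back.

Call:
{"fn": "servo_tool", "kwargs": {
  "moves": [0,0,0,0.04,0.53,0,0,0,0.08,0.53,0,0,0,0.12,0.53,0,0,0,0.16,0.53,0,0,0,0.2,0.53,0,0,0,0.21,0.3,0,0,0,0.21,0,0,0,0,0.21,0,0,0,0,0.21,0,0,0,0,0.21,0,0,0,0,0.21,0,0,0,0,0.21,0]
}}

```text
t: 20.38
eef_pos: [510.3, 225.3, 137.7]
tcp_rot: [-3.14, -0.0, 1.341]
ft_force: [-4.0, 2.4, 2.8]
opening: 0.151
grip_force: 29.9
```

```bash
python3 -c "
from cell import *
s=state();print(s['eef_pos'],s['tcp_rot'],s['ft_force'],s['moment'],s['opening'],s['grip_force'])"
```

```text
[510.3169568  225.26054403 137.68231798] [-3.14034060e+00 -2.64351435e-04  1.34108962e+00] [-4.03867304  2.40401811  2.81360665] [0.29539603 0.83568289 0.00363221] 0.1507762716932988 29.883457124233246
```

Gripped square: the opening reads 14 mm, the bar's width. Turn back clockwise by 1.45 rad.

Call:
{"fn": "servo_tool", "kwargs": {
  "moves": [0,0,0,-0.038,0,0,0,0,-0.077,0,0,0,0,-0.115,0,0,0,0,-0.154,0,0,0,0,-0.192,0,0,0,0,-0.231,0,0,0,0,-0.269,0,0,0,0,-0.308,0,0,0,0,-0.346,0,0,0,0,-0.385,0,0,0,0,-0.423,0,0,0,0,-0.46,0]
}}

```text
t: 21.38
eef_pos: [510.7, 224.8, 137.7]
tcp_rot: [3.141, 0.0, -0.109]
ft_force: [-2.2, -0.9, 2.3]
opening: 0.143
grip_force: 29.9
```

Call:
{"fn": "servo_tool", "kwargs": {
  "moves": [0,0,0,0,0,0,0,0,0,0,0,0,0,0,0]
}}

```text
t: 21.63
eef_pos: [510.7, 224.8, 137.7]
tcp_rot: [3.141, 0.0, -0.1]
ft_force: [-2.3, -1.9, 3.0]
opening: 0.144
grip_force: 29.9
```

Release, lift and back off, then look.

Call:
{"fn": "servo_tool", "kwargs": {
  "moves": [0,0,0,0,0.3,0,0,0,0,0.5,0,0,0,0,0.5,0,0,0.05,0,0.5,0,0,0.12,0,0.5,0,0,0.2,0,0.5,0,-0.1,0.25,0,0.5,0,-0.2,0.25,0,0.5,0,-0.3,0.25,0,0.5,0,-0.4,0.25,0,0.5,0,-0.5,0.25,0,0.5,0,-0.55,0.25,0,0.5]
}}

```text
t: 22.63
eef_pos: [510.8, 1.6, 237.7]
tcp_rot: [3.141, -0.001, -0.104]
ft_force: [0.4, 0.5, 0.3]
opening: 0.498
grip_force: 0.0
```

```bash
python3 - <<'E'
from cell import *
from h import *
import cv2
a=[]
for n,(v0,v1,u0,u1) in dict(scene=(135,205,320,420),top=(140,210,205,305)).items():
    p,d=read_camera(n);a.append(cv2.resize(p[v0:v1,u0:u1],None,fx=4,fy=4,interpolation=2))
    c=dict(get_calibration(n),p=p,d=d)
    P=cloud(c,v0,v1,u0,u1).reshape(-1,3);cs,sn=np.cos(.133),-np.sin(.133)
    L=(P[:,:2]-[590.5,214])@np.array([[cs,-sn],[sn,cs]])
    m=(abs(L[:,0])<44)&(abs(L[:,1])<76)&(abs(L[:,1])>14);A=np.c_[L[m],np.ones(m.sum())];print(n,m.sum(),np.linalg.lstsq(A,P[m,2],rcond=None)[0].round(3))
cv2.imwrite("pics/fin.png",np.hstack(a))
s=state();print(s["t"],s["eef_pos"],s["ft_force"])
E
```

```text
scene 326 [-9.00000e-03  6.00000e-03  1.21568e+02]
top 1030 [-1.10000e-02 -2.00000e-03  1.20414e+02]
22.7333 [511.08338398   2.12318285 237.5909798 ] [0.88085578 0.57873898 0.03516062]
```

View pics/fin.png

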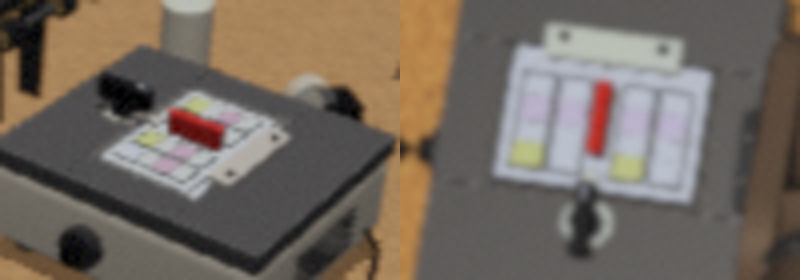

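The final view shows the insert flat under the lip and the tongue straight over its near edge. The arm is clear.

```bash
python3 -c "
from cell import *
print(job_done())"
```

```text
the job is handed in; nothing more can be done
None
```

The job is handed in: the knob was broken loose and turned clear, the insert lies flat under the lip by the camera measurements, and the tongue is back over its near edge with the arm clear; the hand-in gave no verdict.

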